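Refit the grinder's dial and press its cap home

ROBOT

A 7-joint arm with a two-finger parallel gripper is mounted at the origin on a cart in front of the work surface, level with it; the furniture and walls round the work are solid. World frame = base frame: x ahead of the robot, y to its left, z up, the work surface at z = 0. Lengths are in m, angles in rad, forces in N, time in s.
With the tool pointing down it reaches from about 0.425 to 0.875 m from the base axis. Payload 9.9 kg.
Tool frame: the origin (TCP) lies at the very end of the fingers, on their centre line; the grasp point (between the pads) lies 19 mm behind it; z points along the fingers, y is the direction in which the jaws open and shut (so a half turn about z gives the same grasp; the last joint's range is limited). The gripper opens to 85 mm and grips with 20 to 120 N. Pads are 22 mm wide; open, the fingers measure 114 mm over their backs; the gripper's body (76 mm by 85 mm) begins 54 mm behind the grasp point. The pads swing forward as they close: fully open they stand 13 mm farther back than shut.
Start: joints at [1.265, 0.576, 0.025, 1.437, -0.015, 1.129, -0.057], TCP at [0.148, -0.658, 0.231] pointing down, gripper open.
Joint ranges: [-2.76, 2.76], [-0.34, 2.15], [-1.52, 1.57], [0.19, 2.46], [-1.09, 4.23], [0.17, 1.99], [-2.82, 2.82]. Speed limits (rad/s): [2.22, 2.22, 3.01, 3.01, 3.14, 3.14, 3.14].

INTERFACE

Orientations are given as a rotation vector (axis times angle).
In Python, from cell import observe, grab_frame, job_done gives the robot as it stands.
- The arm moves only by the tool carry_out, never from a script. Its argument "increments" is a list of rows, each a list of 2 entries, a list of its own where there are three numbers: the shift along the world's x, y, z in mm, then the turn, a rotation vector about the world's x, y, z in rad. In form: [[[x, y, z], [ax, ay, az]], ...]. A call has 1 to 8 rows; each row is the pose to reach, as a shift and turn from the pose commanded when the call began; what a row does not reach only later rows make up. A row lasts 1/10 s, in which the tool goes at most 50 mm and 8.59 degrees, less where a joint would pass 70% of its speed; a pose out of reach is approached as far as the arm can. A call with a gripper value outside its range is refused whole. "claw" is the finger opening in mm, from 0 to 85.4, set as the call begins (left out, the last holds). The fingers move at their own pace and stop on an object; "grip_force" is the grip in N (left out, the last holds). Time passes only in rows, so rows that repeat a pose let the fingers close. It gives the time, the measured TCP pose, the force and the opening at its end, in the units of the state.
- observe(): the state, without advancing time (a new reading comes with each control period).
- grab_frame(name): name is "scene" or "top" or "wrist"; returns a dict with "frame" (400x640x3 uint8, red, green, blue), "fov_y" (degrees; the focal length in pixels is half the picture's height over the tangent of half this angle, whatever the lens; pixels are square), "cx", "cy" (the principal point, pixels), "dist" ([k1, k2, p1, p2, k3] as OpenCV has them; the pictures are not rectified), "world_to_cam" (4x4, takes a point from world to camera coordinates). Camera axes: x right, y down, z forward; pixel columns grow to the right and rows downward; lengths in m; the calibration is good to about 2 mm. A picture is of the moment at which its call begins. There is no depth.
- job_done(): hands the job in, once; it reports no verdict.
The state is a dict: "time": time; "q": joint angles; "dq": joint speeds; "tau": joint torques, N m; "tool_pos": TCP position; "tcp_rot": TCP orientation; "force": force on the tool from outside, world axes, zero at the start; "moment": the same for the moment, N m; "finger_gap": finger opening in m.
Only numpy, scipy, OpenCV 4.12 (cv2) and the standard library are available. Lean on these libraries where they do the work, as an engineer would, in place of code of your own. Each camera call takes 0.05 s, during which the arm holds its last target. There are 200 camera calls.

TASK

The coffee grinder has just been cleaned: put its black dial back on the square spindle of the grey grinder base, turned to fit and pushed fully down onto the plate, and then press the orange snap cap straight down onto the stud that sticks out of the dial. Keep pressing past the click until the cap sits flat on the dial all round, and finish with the fingers still on the cap, holding it down firmly: do not let go at the end. Leave the bell, the cup on its saucer, the glass and the timer where they stand.

Things in the scene. Friction and masses are not known exactly. Their poses are not given: they have to be found in the camera images.
- grinder_base: Grey grinder base, a low housing 114 x 104 mm fixed to the worktop, with a round aluminium scale plate (47 mm radius, upper face 40 mm above the worktop) and an upright steel spindle at its centre, which does not turn. Origin: centre of the underside, on the spindle's axis; z up; x and y square to the housing's sides and to the spindle's flats.
- spindle_foot (a point): Spindle axis at the plate's upper face (40 mm above the worktop); axes as the grinder base. Heights above this point: square shaft 18 x 18 mm up to 17 mm, tapering to 12 x 12 mm at 22 mm; then a round stud of 6.5 mm radius up to 46 mm, tapering to 3 mm radius at 52 mm.
- stud_tip (a point): Top of the stud, 52 mm above spindle_foot. 14.5 mm below it two brass spring balls stand 2.5 mm out of the stud (+x and -x sides); the cap's inner bead must be forced down past them. With the dial home the stud sticks 22 mm out of it.
- dial: Loose black dial, about 120 g, right way up: round skirt of 33 mm radius, 7 mm high, under a bar grip 56 mm long (x), 34 mm wide (y), top 30 mm above the underside. Grip the long flats (y = +17, -17 mm) above the skirt. A square hole 20 x 20 mm, sides along x and y, goes right through: it fits any of four ways. Origin: centre of the underside; white line at +x. Home: origin at spindle_foot.
- dial_top (a point): Centre of the dial's top, 30 mm above its origin, in the mouth of the square hole; the cap's rim must end flat on this level.
- snap_cap: Loose orange snap cap, about 40 g, a round closed cup standing mouth down: 17 mm radius, 32 mm high. Origin: centre of the rim (underside), z up. Bore 11 mm radius, 27 mm deep, mouth 10.5 mm radius, with a bead inside of 7.3 mm radius at its narrowest, 3.6 mm above the rim. Grip its sides 5 mm or more above the rim, so that the fingertips clear the dial.
- cap_crown (a point): Centre of the cap's flat top, 32 mm above its rim. Put on the stud, the cap first rests on the balls about 7 mm above the dial's top; a push of 5 to 12 N takes it past them, the force drops 4 to 6 mm above home (the balls then draw it down), then it meets the dial. Home: the crown is 62 mm above spindle_foot.
- bell: Counter bell with black foot and silver dome, 64 mm wide, 56 mm high, loose; a bystander. Origin: centre of the underside.
- saucer: Teal saucer, 116 mm wide, 14 mm high, loose; a bystander. Origin: centre of the underside.
- teal_cup: Teal espresso cup, 63 x 73 x 55 mm, standing on the saucer, loose; a bystander. Origin: centre of the underside.
- glass_small: Clear shot glass, 49 mm wide, 62 mm high, loose; a bystander. Origin: centre of the underside.
- cup_stack_a: Stack of clear cups, 69 mm wide, 174 mm high, fixed, at the left end of the worktop; left of it stands a glass pastry case that is higher still, so start by rising. Origin: centre of the underside.
- timer: Cream shot timer with three round buttons, 70 x 70 x 20 mm, loose; a bystander. Origin: centre of the underside.
Things that resemble listed ones, but are neither listed nor needed, are in the scene too. Of the things that look like the dial, the largest one is meant.

How it is judged:
On the way, in this order (a step that is already met when the one before it is completed fails the run):
1. the dial is on the square spindle, fully down on the plate (z of dial in the frame of spindle_foot below 0.002 m and horizontal distance between dial and spindle_foot below 0.003 m and angle between dial's own z axis and vertical below 0.06 rad and (angle between the x axis of dial and the x axis of spindle_foot, either way round below 0.12 rad or angle between the x axis of dial and the y axis of spindle_foot, either way round below 0.12 rad)), for 0.2 s.
2. the cap has been pressed past the click and sits on the dial (all of step 1 and z of snap_cap in the frame of dial between 0.027 and 0.032 m and horizontal distance between snap_cap and spindle_foot below 0.003 m and angle between snap_cap's own z axis and vertical below 0.07 rad), for 0.2 s.
At the end, for the whole second after the job is handed in: Dial on the spindle, centred within 3 mm, square within 0.12 rad, underside within 2 mm of the plate; cap snapped on, rim within 2 mm of the dial top, centred within 3 mm, upright within 0.07 rad; fingers still on the cap (over 2 N), pressing it onto the dial with over 3 N (all of step 2 and contact force between snap_cap and dial above 3 N and contact force between the fingers and snap_cap above 2 N); the arm keeps its last pose, push and grip.
It fails at once if a bystander (bell, saucer, cup, glass, timer) was shifted by more than 25 mm (distance of any of bell, saucer, teal_cup, glass_small, timer from where it was at the start of the episode above 0.025 m).
It fails at once if the teal cup, the glass or the bell was tipped over (angle between any of teal_cup, glass_small, bell's own z axis and vertical above 0.5 rad).
It also fails if it takes over 54 s, if anything falls off the work surface, if the arm or the gripper's body presses on something with over 40 N, if the wrist force passes 120 N, or if a joint passes its speed limit or range.

## Working session

There is one attempt and no reset: what is moved stays moved. The work goes in short steps, Python scripts to look and compute and a tool call to move; the robot and the scene stay as the last step left them, time stands still between calls to the robot, and variables do not carry over. Pictures are saved under pics/ and viewed, about 8 in all and at most 12, crops included, and the job is handed in when it is done.

Besides the shell and the picture viewer there is one more tool, called after "Request:" in YAML: its name, and indented under it one key for each argument. carry_out: Moves the arm, as the interface text tells. Its arguments: {"type":"object","properties":{"increments":{"type":"array"},"claw":{"type":"number"},"grip_force":{"type":"number"}},"required":["increments"]}

```bash
mkdir -p pics
cat > h.py <<'E'
import numpy as np, cv2
from cell import observe, grab_frame, job_done
def K(f):
    h=f["frame"].shape[0]; F=h/2/np.tan(np.radians(f["fov_y"])/2)
    return np.array([[F,0,f["cx"]],[0,F,f["cy"]],[0,0,1.]])
def cast(f,px,z):
    "pixels -> world points on plane z"
    p=np.array(px,float).reshape(-1,1,2)
    n=cv2.undistortPointsIter(p,K(f),np.array(f["dist"],float),None,None,(3,50,1e-9)).reshape(-1,2)
    T=np.array(f["world_to_cam"]); R,t=T[:3,:3],T[:3,3]; c=-R.T@t
    d=np.c_[n,np.ones(len(n))]@R
    return c+d*((z-c[2])/d[:,2])[:,None]
def proj(f,P):
    T=np.array(f["world_to_cam"])
    return cv2.projectPoints(np.array(P,float).reshape(-1,1,3),cv2.Rodrigues(T[:3,:3])[0],T[:3,3],K(f),np.array(f["dist"],float))[0].reshape(-1,2)
def save(n,im): cv2.imwrite("pics/"+n+".png",im[:,:,::-1])
E
python3 - <<'E'
from h import *
import pickle
o=observe(); print(o)
for n in("top","scene"):
    f=grab_frame(n); save(n+"0",f["frame"]); pickle.dump(f,open(n+"0.pkl","wb"))
    T=np.array(f["world_to_cam"]); print(n,f["fov_y"],f["dist"],-T[:3,:3].T@T[:3,3])
E
```

```text
{'time': 0.0, 'q': array([ 1.26522032,  0.57654089,  0.0248414 ,  1.43793734, -0.01499589,
        1.12898707, -0.05648539]), 'dq': array([-0.00260551,  0.0003301 , -0.00033778,  0.00079629,  0.00051501,
       -0.00016428, -0.00048733]), 'tau': array([-3.44329073e-04, -7.65749502e+01,  2.25071669e+00, -2.85964268e+01,
        1.53658341e-02,  1.25456310e-02, -1.15237594e-05]), 'tool_pos': array([ 0.14837728, -0.65801362,  0.23042634]), 'tcp_rot': array([-3.12063360e+00, -3.47548818e-01,  4.34926941e-04]), 'force': array([-0.44383628, -0.754449  ,  0.7811706 ]), 'moment': array([0.02913393, 0.01455964, 0.00321366]), 'finger_gap': 0.08534853851118247}
top 52.825254459711736 [-0.00732923  0.          0.          0.          0.        ] [0.31428031 0.01179725 1.13542454]
scene 54.96252178597133 [0.00942583 0.         0.         0.         0.        ] [0.04234567 0.82335396 0.59800988]
```

View pics/top0.png

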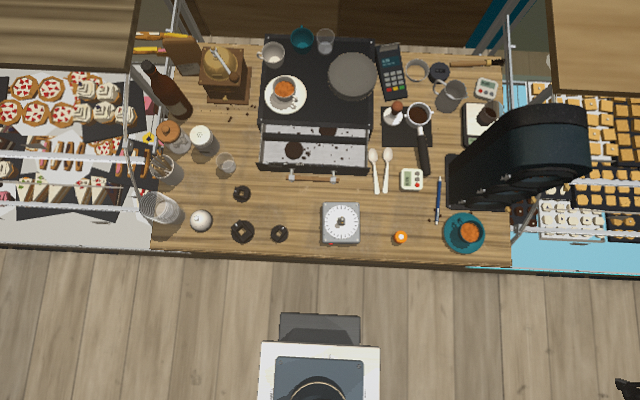

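View pics/scene0.png

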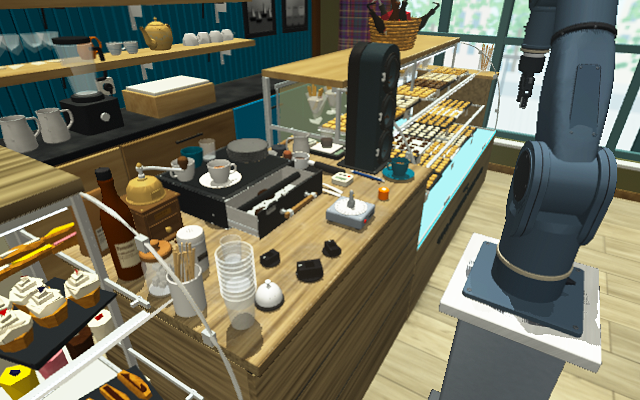

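Top view: dial look-alikes are at (242,231), (279,233) and (242,193). The base is at (341,223), the orange cap at (400,237), and the cup on its saucer at (464,232). The bell is at (201,220), the glass at (227,162) and the timer at (411,179). The arm is off to the right. Next I'll measure the candidates and take one crop.

Run:
```python
from h import *
import pickle
f=pickle.load(open("top0.pkl","rb")); im=f["frame"]
hsv=cv2.cvtColor(im,cv2.COLOR_RGB2HSV)
dark=(hsv[...,2]<70).astype(np.uint8)
for (x,y) in((242,231),(279,233),(242,193)):
    m=np.zeros_like(dark); m[y-18:y+18,x-18:x+18]=dark[y-18:y+18,x-18:x+18]
    n,l,s,c=cv2.connectedComponentsWithStats(m); k=1+np.argmax(s[1:,4])
    print((x,y),s[k],c[k],cast(f,[c[k]],0.015)[0], "w mm",1e3*np.ptp(cast(f,[[s[k][0],c[k][1]],[s[k][0]+s[k][2],c[k][1]]],0.005)[:,1]))
m=((hsv[...,0]>5)&(hsv[...,0]<20)&(hsv[...,1]>200)&(hsv[...,2]>180)).astype(np.uint8); m[:,:385]=0;m[:,415:]=0;m[:220]=0;m[255:]=0
n,l,s,c=cv2.connectedComponentsWithStats(m); k=1+np.argmax(s[1:,4]); print("cap",s[k],c[k],cast(f,[c[k]],0.025)[0])
for nm,p,z in(("base",(341,222),.05),("bell",(201,220),.03),("saucer",(464,233),.01),("glass",(227,162),.03),("timer",(411,180),.02)): print(nm,cast(f,[p],z)[0])
a=cv2.resize(im[170:260,215:295],None,fx=5,fy=5,interpolation=cv2.INTER_CUBIC)
b=cv2.resize(im[190:260,310:420],None,fx=3.6,fy=3.6,interpolation=cv2.INTER_CUBIC); b=cv2.copyMakeBorder(b,0,450-b.shape[0],0,0,cv2.BORDER_CONSTANT)
save("crop1",np.hstack([a,b]))
```

```text
(242, 231) [231 220  23  23 352] [242.34659091 231.67045455] [0.43627068 0.23396643 0.015     ] w mm 64.651676835011
(279, 233) [271 226  16  17 176] [278.49431818 233.85795455] [0.4352474  0.13283801 0.015     ] w mm 44.906277440213195
(242, 193) [234 186  16  16 179] [241.75977654 193.65921788] [0.54426063 0.24553639 0.015     ] w mm 45.90685622215088
cap [395 231  12  12  70] [400.44285714 236.67142857] [ 0.44322489 -0.20462325  0.025     ]
base [ 0.47213265 -0.03813822  0.05      ]
bell [0.46114553 0.34835348 0.03      ]
saucer [ 0.46410535 -0.38556699  0.01      ]
glass [0.63131398 0.29305804 0.03      ]
timer [ 0.60726597 -0.2345782   0.02      ]
```

View pics/crop1.png

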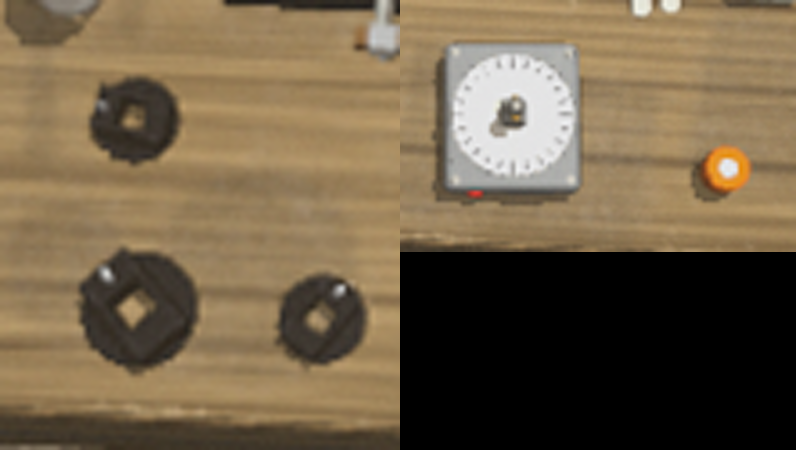

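Crop: the largest look-alike is the one at top-view (242,231). It is 65 mm wide with its white line toward the upper left, which puts dial x at about +45°; the other two are 45 mm wide. The base is nearly square to the world axes, and the cap is at (400,237). First move: rise, then head for a point above the base.

Request:
carry_out:
  increments:
    - [[0,0,50],[0,0,0]]
    - [[0,0,100],[0,0,0]]
    - [[0,0,150],[0,0,0]]
    - [[10,10,190],[0,0,0.1]]
    - [[40,50,200],[0,0,0.2]]
    - [[70,90,200],[0,0,0.3]]
    - [[100,130,200],[0,0,0.4]]
    - [[130,170,200],[0,0,0.5]]
  claw: 85

```text
time: 0.9
tool_pos: [0.2787, -0.4874, 0.4311]
tcp_rot: [-2.937, -1.115, 0.0]
force: [0.4, 0.3, 0.3]
finger_gap: 0.0854
```

Request:
carry_out:
  increments:
    - [[30,40,0],[0,0,0]]
    - [[60,80,0],[0,0,0]]
    - [[90,120,0],[0,0,0]]
    - [[120,160,-10],[0,0,0]]
    - [[145,200,-30],[0,0,0]]
    - [[155,240,-60],[0,0,0]]
    - [[155,280,-90],[0,0,0]]
    - [[155,310,-120],[0,0,0]]

```text
time: 1.7
tool_pos: [0.4329, -0.1767, 0.3102]
tcp_rot: [-2.938, -1.112, -0.001]
force: [1.1, 0.6, 0.1]
finger_gap: 0.0852
```

Run:
```python
from h import *
import pickle
o=observe(); print(o["time"],o["q"],o["tool_pos"],o["tcp_rot"],o["force"])
f=grab_frame("wrist"); save("w1",f["frame"]); pickle.dump(f,open("w1.pkl","wb"))
T=np.array(f["world_to_cam"]); print(f["fov_y"],f["dist"],-T[:3,:3].T@T[:3,3])
```

```text
1.7 [ 0.54568109  0.20450909 -0.3186376   1.82208268  0.07005211  1.12574376
 -0.64409575] [ 0.4329045  -0.17667713  0.31023477] [-2.93797583e+00 -1.11195023e+00 -7.07086020e-04] [1.09518386 0.62492484 0.12370933]
68.44721974061903 [-0.00670128  0.          0.          0.          0.        ] [ 0.48403231 -0.13065232  0.45247607]
```

View pics/w1.png

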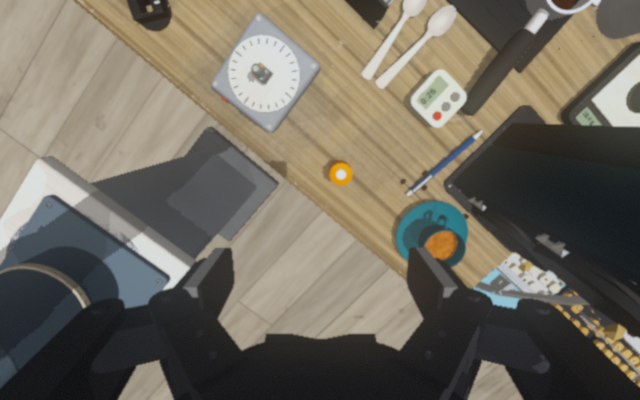

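Wrist view: base plate at about (264,73), cap at (341,174), timer at (439,98), cup at (440,240). I'll move so the camera is over the base, then over the dial, taking a frame at each.

Request:
carry_out:
  increments:
    - [[0,45,0],[0,0,0]]
    - [[0,85,0],[0,0,0]]
    - [[0,85,0],[0,0,0]]

```text
time: 2.05
tool_pos: [0.4329, -0.0892, 0.3116]
tcp_rot: [-2.934, -1.119, -0.001]
force: [0.1, -1.0, -0.1]
finger_gap: 0.085
```

```bash
cat >> h.py <<'E'
def snap(n):
    import pickle
    f=grab_frame("wrist"); save(n,f["frame"]); pickle.dump(f,open(n+".pkl","wb")); return f
def blobs(m,amin=100):
    cs=cv2.findContours(m.astype(np.uint8),cv2.RETR_EXTERNAL,cv2.CHAIN_APPROX_NONE)[0]
    return [c.reshape(-1,2) for c in cs if cv2.contourArea(c)>amin]
def circ(P):
    A=np.c_[2*P,np.ones(len(P))]; s=np.linalg.lstsq(A,(P**2).sum(1),rcond=None)[0]
    return s[:2],np.sqrt(s[2]+s[:2]@s[:2])
E
python3 - <<'E'
from h import *
f=snap("w2"); print(observe()["tool_pos"])
hsv=cv2.cvtColor(f["frame"],cv2.COLOR_RGB2HSV).astype(int)
e=proj(f,[[.472,-.038,.04],[.443,-.205,.03]]); print(e)
yy,xx=np.mgrid[:400,:640]
near=np.hypot(xx-e[0,0],yy-e[0,1])<140
for nm,m,z in(("plate",near&(hsv[...,1]<30)&(hsv[...,2]>195),.04),("housing",near&(hsv[...,1]<45)&(hsv[...,2]>90),.036),("cap",(hsv[...,0]>5)&(hsv[...,0]<22)&(hsv[...,1]>190)&(hsv[...,2]>200)&(np.hypot(xx-e[1,0],yy-e[1,1])<50),.03)):
    for c in blobs(cv2.morphologyEx(m.astype(np.uint8),cv2.MORPH_OPEN,np.ones((3,3))),150):
        P=cast(f,cv2.convexHull(c.astype(np.int32)).reshape(-1,2),z)[:,:2]
        print(nm,len(c),c.mean(0),"circ",circ(P),"rect",cv2.minAreaRect((P*1000).astype(np.float32)))
E
```

```text
[ 0.43291852 -0.09215759  0.31151275]
[[311.54447231 121.03104811]
 [381.91734629 211.67112269]]
plate 73 [434.21917808 114.98630137] circ (array([ 0.58834088, -0.1585814 ]), np.float64(0.022917489088666487)) rect ((588.971923828125, -155.9818572998047), (14.078076362609863, 51.98038101196289), 87.16864776611328)
plate 226 [315.94690265 120.93362832] circ (array([ 0.47410874, -0.04517629]), np.float64(0.0520414293808522)) rect ((476.41204833984375, -41.27555847167969), (101.33458709716797, 94.0213851928711), 1.2790547609329224)
plate 102 [424.94117647  97.47058824] circ (array([ 0.59407766, -0.12193769]), np.float64(0.032772309975747024)) rect ((595.7288818359375, -132.09934997558594), (72.88671875, 13.669203758239746), 2.7299811840057373)
housing 76 [434.11842105 114.75      ] circ (array([ 0.59064586, -0.16094133]), np.float64(0.02387621416442673)) rect ((590.3239135742188, -156.66464233398438), (16.102611541748047, 53.19712448120117), 88.37251281738281)
housing 525 [250.64380952 187.68571429] circ (array([ 0.42608383, -0.05055749]), np.float64(0.16769708717693693)) rect ((324.1057
[... 266 characters left out ...]
08594, 15.695066452026367), 6.615889549255371)
housing 247 [313.88663968 118.63562753] circ (array([ 0.47397429, -0.03927319]), np.float64(0.0673519886310109)) rect ((474.7376403808594, -40.59123992919922), (114.69434356689453, 105.3023452758789), 2.3691179752349854)
housing 85 [364.62352941  26.74117647] circ (array([ 0.60222775, -0.01336194]), np.float64(0.019310048178745834)) rect ((602.3984375, -11.419256210327148), (17.347396850585938, 41.04570388793945), 84.83285522460938)
housing 89 [414.82022472  31.64044944] circ (array([ 0.60917784, -0.06218162]), np.float64(0.04239551308698958)) rect ((642.6414794921875, -63.12211227416992), (68.388916015625, 7.069366455078125), 87.87081909179688)
```

Request:
carry_out:
  increments:
    - [[0,50,0],[0,0,0]]
    - [[-5,100,0],[0,0,0]]
    - [[-10,150,0],[0,0,0]]
    - [[-15,200,0],[0,0,0]]
    - [[-20,250,0],[0,0,0]]
    - [[-25,285,0],[0,0,0]]
    - [[-25,285,0],[0,0,0]]

```text
time: 2.8
tool_pos: [0.4074, 0.1948, 0.3115]
tcp_rot: [-2.934, -1.117, -0.001]
force: [-0.4, -0.4, 0.2]
finger_gap: 0.0849
```

Run:
```python
from h import *
f=snap("w3"); print(observe()["tool_pos"])
im=f["frame"];hsv=cv2.cvtColor(im,cv2.COLOR_RGB2HSV).astype(int)
e=proj(f,[.436,.234,.015])[0]; print(e)
yy,xx=np.mgrid[:400,:640]
m=(np.hypot(xx-e[0],yy-e[1])<75)&(hsv[...,2]<75)
for c in blobs(m,400):
    P=cast(f,cv2.convexHull(c.astype(np.int32)).reshape(-1,2),.005)[:,:2]; print("dark",c.mean(0),circ(P))
x,y=e.astype(int); y0,x0=max(y-75,0),max(x-75,0)
a=cv2.resize(im[y0:y0+150,x0:x0+150],None,fx=3.7,fy=3.7,interpolation=cv2.INTER_CUBIC); print(x0,y0)
save("crop3",a)
```

```text
[0.40800131 0.19190847 0.31119915]
[313.53823495 132.0870134 ]
238 57
```

View pics/crop3.png

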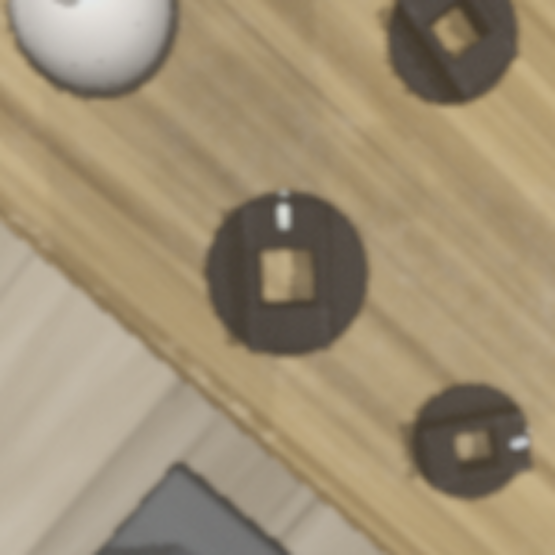

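Crop: the dial is at (315,131) in the full image, its bar upright in the picture, so almost parallel to tool x. The jaws already line up with its flats.

Run:
```python
from h import *
import pickle
f=pickle.load(open("w3.pkl","rb"))
im=f["frame"];hsv=cv2.cvtColor(im,cv2.COLOR_RGB2HSV).astype(int)
yy,xx=np.mgrid[:400,:640]; m=(np.hypot(xx-315,yy-131)<27)
d=m&(hsv[...,2]<110)
for c in blobs(d,300):
    P=cast(f,cv2.convexHull(c.astype(np.int32)).reshape(-1,2),.006)[:,:2]; print("skirt",c.mean(0),circ(P))
w=m&(hsv[...,2]>150)&(hsv[...,1]<60); P=cast(f,np.c_[xx[w],yy[w]],.02)[:,:2]; wl=P.mean(0); print("white",wl,w.sum())
h=m&(np.hypot(xx-315,yy-131)<12)&(hsv[...,2]>95)
for c in blobs(h,30):
    P=cast(f,c,.03)[:,:2]; print("hole",c.mean(0),P.mean(0),cv2.minAreaRect((P*1e3).astype(np.float32)))
o=observe();R=cv2.Rodrigues(o["tcp_rot"])[0]; print("tool yaw",np.degrees(np.arctan2(R[1,0],R[0,0])),o["tool_pos"])
```

```text
skirt [314.78225806 130.54032258] (array([0.4382094 , 0.23337905]), np.float64(0.03205086711094029))
white [0.45489995 0.24940583] 20
hole [314.82352941 131.05882353] [0.43899767 0.23378765] ((439.184326171875, 233.66334533691406), (19.180940628051758, 19.761131286621094), 41.65443801879883)
tool yaw 41.53988506932435 [0.40800131 0.19190847 0.31119915]
```

The dial centre is (0.4385, 0.2335) with yaw about 42°. The tool yaw is 41.5°, so no turn is needed. Descending.

Request:
carry_out:
  increments:
    - [[15,20,-30],[0,0,0]]
    - [[30,41,-70],[0,0,0]]
    - [[30,41,-120],[0,0,0]]
    - [[30,41,-170],[0,0,0]]
    - [[30,41,-215],[0,0,0]]
    - [[30,41,-250],[0,0,0]]
    - [[30,41,-275],[0,0,0]]
    - [[30,41,-275],[0,0,0]]
  claw: 60

```text
time: 3.65
tool_pos: [0.4373, 0.2285, 0.0334]
tcp_rot: [2.938, 1.106, -0.009]
force: [0.0, -0.3, 0.2]
finger_gap: 0.0604
```

Request:
carry_out:
  increments:
    - [[0,0,-8],[0,0,0]]
    - [[0,0,-16],[0,0,0]]
    - [[0,0,-22],[0,0,0]]
    - [[0,0,-26],[0,0,0]]
    - [[0,0,-26],[0,0,0]]

```text
time: 4.15
tool_pos: [0.4379, 0.2317, 0.0102]
tcp_rot: [2.939, 1.109, -0.0]
force: [-0.7, -0.5, 0.1]
finger_gap: 0.06
```

Request:
carry_out:
  increments:
    - [[0,0,0],[0,0,0]]
    - [[0,0,0],[0,0,0]]
    - [[0,0,0],[0,0,0]]
    - [[0,0,0],[0,0,0]]
    - [[0,0,0],[0,0,0]]
    - [[0,0,0],[0,0,0]]
  claw: 25
  grip_force: 50

```text
time: 4.75
tool_pos: [0.4381, 0.232, 0.0109]
tcp_rot: [-2.939, -1.11, -0.001]
force: [-1.5, -0.7, 5.0]
finger_gap: 0.0333
```

Run:
```python
from h import *
o=observe(); print(o["time"],o["tool_pos"],o["force"],o["finger_gap"],o["q"])
f=snap("w4"); save("c4",f["frame"][100:400])
```

```text
4.75 [0.43812382 0.23195295 0.0108882 ] [-1.468064   -0.73288256  5.01197779] 0.0332890337467907 [-0.33532393  0.6583324  -0.36636076  2.12077887  0.52928749  0.44939235
 -1.96351809]
```

View pics/c4.png

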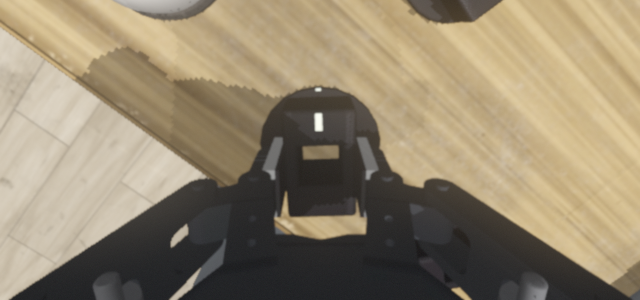

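The dial is gripped (gap 33 mm, flats between the pads). I'll lift it and carry it past the base so the camera sits right above the spindle.

Request:
carry_out:
  increments:
    - [[0,0,20],[0,0,0]]
    - [[0,0,60],[0,0,0]]
    - [[0,0,110],[0,0,0.1]]
    - [[5,-30,150],[0,0,0.2]]
    - [[10,-70,180],[0,0,0.3]]
    - [[15,-115,190],[0,0,0.4]]
    - [[20,-160,190],[0,0,0.5]]
    - [[25,-205,190],[0,0,0.6]]

```text
time: 5.6
tool_pos: [0.4629, 0.0249, 0.2011]
tcp_rot: [2.475, 1.933, 0.001]
force: [1.4, -0.8, -0.9]
finger_gap: 0.0332
```

Request:
carry_out:
  increments:
    - [[3,-40,0],[0,0,0.1]]
    - [[6,-80,0],[0,0,0.2]]
    - [[9,-115,0],[0,0,0.29]]
    - [[12,-138,0],[0,0,0.29]]
    - [[12,-138,0],[0,0,0.29]]
    - [[12,-138,0],[0,0,0.29]]

```text
time: 6.2
tool_pos: [0.4746, -0.1114, 0.2003]
tcp_rot: [-2.177, -2.265, -0.0]
force: [-0.3, 0.4, 0.0]
finger_gap: 0.0327
```

Run:
```python
from h import *
o=observe(); R=cv2.Rodrigues(o["tcp_rot"])[0]; print(o["time"],o["tool_pos"],np.degrees(np.arctan2(R[1,0],R[0,0])),o["force"],o["finger_gap"],o["q"])
f=snap("w5"); T=np.array(f["world_to_cam"]); print("cam",-T[:3,:3].T@T[:3,3], "tip px",proj(f,[.4747,-.0406,.092]), "tcp px",proj(f,o["tool_pos"]))
```

```text
6.2 [ 0.47464876 -0.11136893  0.20029798] 92.26857590507643 [-0.28483335  0.36787618  0.01965344] 0.03266495897461668 [ 0.71127374  0.41764649 -0.80439209  1.94386692  0.371683    0.93348631
 -0.2365701 ]
cam [ 0.47116725 -0.0419777   0.34253736] tip px [[324.45305705 114.86232823]] tcp px [[321.53630885 252.68301754]]
```

View pics/w5.png

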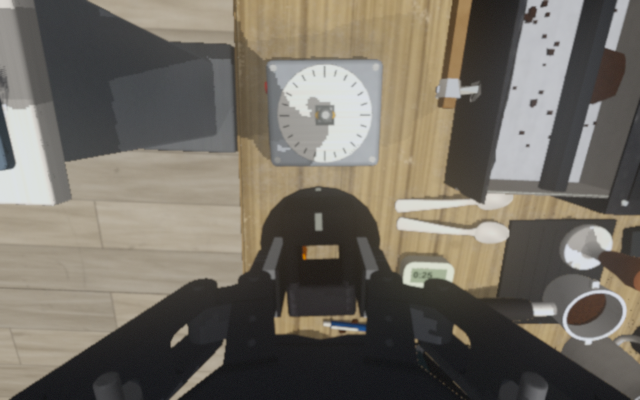

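Wrist view: the spindle and stud are at (325,115), centred in the plate. The dial hangs level with its skirt's upper arc from (262,240) through (318,187) to (378,240). I'll compute both centres and the base rotation.

Run:
```python
from h import *
import pickle
f=pickle.load(open("w5.pkl","rb")); im=f["frame"];hsv=cv2.cvtColor(im,cv2.COLOR_RGB2HSV).astype(int)
yy,xx=np.mgrid[:400,:640]
# housing: low saturation region in window
w=(xx>255)&(xx<392)&(yy>48)&(yy<175)
m=w&((hsv[...,1]<60))
for c in blobs(cv2.morphologyEx(m.astype(np.uint8),cv2.MORPH_OPEN,np.ones((3,3))),2000):
    for z in(.034,.04):
        P=cast(f,cv2.convexHull(c.astype(np.int32)).reshape(-1,2),z)[:,:2]; print("housing",z,cv2.minAreaRect((P*1e3).astype(np.float32)))
# plate bright contour
m=w&(hsv[...,2]>215)&(hsv[...,1]<25)
for c in blobs(m,800):
    P=cast(f,c,.04)[:,:2]; 
    r=np.hypot(*(P-[.4747,-.0406]).T); Q=P[(r>.042)&(r<.052)]; print("plate",circ(Q),len(Q))
# dial skirt arc
d=(hsv[...,2]<70)
pts=[]
for x in range(272,370,2):
    col=np.where(d[178:250,x])[0]
    if len(col): pts.append((x,178+col[0]))
P=cast(f,pts,.1894)[:,:2]
c,r=circ(P); print("skirt",c,r)
for _ in range(3):
    rr=np.hypot(*(P-c).T)-r; P=P[abs(rr)<.0015]; c,r=circ(P)
print("skirt",c,r,len(P)); y=P[:,1]; 
print("c with R=33:", c[0], np.median(P[:,1]-np.sqrt(.033**2-(P[:,0]-c[0])**2)))
a=cv2.resize(im[50:180,255:395],None,fx=4,fy=4,interpolation=cv2.INTER_CUBIC);b=cv2.resize(im[180:300,260:380],None,fx=4,fy=4,interpolation=cv2.INTER_CUBIC)
h=max(len(a),len(b)); g=lambda q:cv2.copyMakeBorder(q,0,h-len(q),0,0,cv2.BORDER_CONSTANT)
s=np.hstack([g(a),g(b)]); save("crop5",cv2.resize(s,None,fx=.75,fy=.75)); print(s.shape)
```

```text
housing 0.034 ((474.8472900390625, -39.56083297729492), (115.46875762939453, 105.30349731445312), 2.2319271564483643)
housing 0.04 ((474.7757263183594, -39.607818603515625), (113.22330474853516, 103.25570678710938), 2.2319300174713135)
plate (array([ 0.47552912, -0.04008728]), np.float64(0.04476920330005167)) 200
skirt [ 0.47365287 -0.11284298] 0.03366988624022232
skirt [ 0.47361756 -0.11225106] 0.033266325759368984 46
c with R=33: 0.4736175569091125 -0.11187371477738339
(520, 1040, 3)
```

View pics/crop5.png

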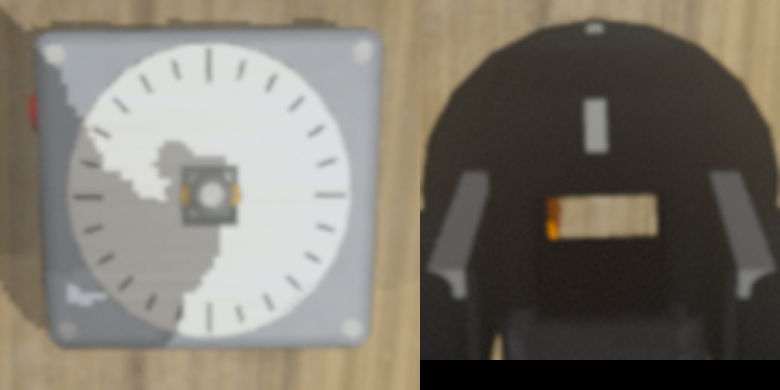

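The base is rotated 2.2° and the tool yaw is 92.3°, so they are square within 0.1°. Shift from the dial to the spindle is about (+1.5, +72) mm. I'll move over it and lower in steps, watching the force.

Request:
carry_out:
  increments:
    - [[1.5,40,0],[0,0,0]]
    - [[1.5,72,0],[0,0,0]]
    - [[1.5,72,-20],[0,0,0]]
    - [[1.5,72,-55],[0,0,0]]
    - [[1.5,72,-85],[0,0,0]]
    - [[1.5,72,-95],[0,0,0]]
    - [[1.5,72,-95],[0,0,0]]

```text
time: 6.95
tool_pos: [0.4757, -0.0381, 0.1047]
tcp_rot: [-2.172, -2.268, 0.002]
force: [0.8, -0.0, -0.6]
finger_gap: 0.0331
```

Request:
carry_out:
  increments:
    - [[0,0,-5],[0,0,0]]
    - [[0,0,-10],[0,0,0]]
    - [[0,0,-15],[0,0,0]]
    - [[0,0,-20],[0,0,0]]
    - [[0,0,-25],[0,0,0]]
    - [[0,0,-25],[0,0,0]]
    - [[0,0,-25],[0,0,0]]

```text
time: 7.65
tool_pos: [0.4763, -0.0392, 0.0802]
tcp_rot: [-2.175, -2.266, 0.0]
force: [0.4, 0.2, -1.7]
finger_gap: 0.0331
```

Run:
```python
from h import *
o=observe(); R=cv2.Rodrigues(o["tcp_rot"])[0]; print(o["time"],o["tool_pos"],np.degrees(np.arctan2(R[1,0],R[0,0])),o["force"],o["moment"],o["finger_gap"],o["q"])
```

```text
7.65 [ 0.47634216 -0.03921577  0.08019633] 92.35289149710248 [ 0.43153006  0.15108461 -1.6984764 ] [ 0.00714128 -0.00660677 -0.02691144] 0.03311834689995208 [ 0.44532332  0.56762041 -0.67294236  2.10712678  0.58096451  0.65656021
 -0.58501203]
```

Request:
carry_out:
  increments:
    - [[0,0,-5],[0,0,0]]
    - [[0,0,-10],[0,0,0]]
    - [[0,0,-14],[0,0,0]]
    - [[0,0,-14],[0,0,0]]

```text
time: 8.05
tool_pos: [0.4764, -0.0408, 0.0656]
tcp_rot: [2.176, 2.265, -0.003]
force: [1.5, -5.4, -3.6]
finger_gap: 0.0331
```

Request:
carry_out:
  increments:
    - [[0,0,-4],[0,0,0]]
    - [[0,0,-8],[0,0,0]]
    - [[0,0,-12],[0,0,0]]
    - [[0,0,-14],[0,0,0]]
    - [[0,0,-16],[0,0,0]]
    - [[0,0,-16],[0,0,0]]

```text
time: 8.65
tool_pos: [0.4763, -0.0412, 0.0508]
tcp_rot: [2.176, 2.263, -0.004]
force: [-3.5, -6.6, 17.6]
finger_gap: 0.0336
```

The dial is down: TCP z is 0.0508 against 0.051 expected, with 18 N of contact. Release and look.

Request:
carry_out:
  increments:
    - [[0,0,1],[0,0,0]]
    - [[0,0,1],[0,0,0]]
    - [[0,0,1],[0,0,0]]
    - [[0,0,15],[0,0,0]]
    - [[0,0,50],[0,0,0]]
    - [[0,0,100],[0,0,0]]
    - [[0,-35,140],[0,0,0]]
    - [[0,-72,165],[0,0,0]]
  claw: 60

```text
time: 9.45
tool_pos: [0.4773, -0.1102, 0.218]
tcp_rot: [2.169, 2.27, 0.004]
force: [1.2, -0.1, 0.4]
finger_gap: 0.0599
```

Request:
carry_out:
  increments:
    - [[0,0,0],[0,0,0]]
    - [[0,0,0],[0,0,0]]

```text
time: 9.65
tool_pos: [0.4764, -0.1122, 0.2154]
tcp_rot: [2.178, 2.263, 0.001]
force: [-0.7, 0.2, -1.0]
finger_gap: 0.06
```

Run:
```python
from h import *
o=observe(); print(o["time"],o["tool_pos"],o["force"],o["q"])
f=snap("w6"); im=f["frame"]; e=proj(f,[[.475,-.04,.07],[.443,-.205,.032]]); print(e)
hsv=cv2.cvtColor(im,cv2.COLOR_RGB2HSV).astype(int); yy,xx=np.mgrid[:400,:640]
m=(hsv[...,2]<75)&(np.hypot(xx-e[0,0],yy-e[0,1])<60)
for c in blobs(m,500):
    P=cast(f,cv2.convexHull(c.astype(np.int32)).reshape(-1,2),.046)[:,:2]; print("skirt",c.mean(0),circ(P))
m=(hsv[...,0]>5)&(hsv[...,0]<22)&(hsv[...,1]>180)&(hsv[...,2]>150)&(np.hypot(xx-e[1,0],yy-e[1,1])<60)
for c in blobs(m,50): print("cap",len(c),c.mean(0))
x,y=e[0].astype(int); a=cv2.resize(im[max(y-65,0):y+65,x-65:x+65],None,fx=4,fy=4,interpolation=cv2.INTER_CUBIC); save("crop6",a); print(x,y)
```

```text
9.65 [ 0.47640849 -0.11222166  0.21540233] [-0.65708016  0.19109154 -0.96398765] [ 0.7288236   0.40457111 -0.82437264  1.91862124  0.35825587  0.97013834
 -0.22364961]
[[322.14137042 113.27244693]
 [290.23802363 253.98649913]]
cap 137 [291.60583942 252.56934307]
322 113
```

View pics/crop6.png

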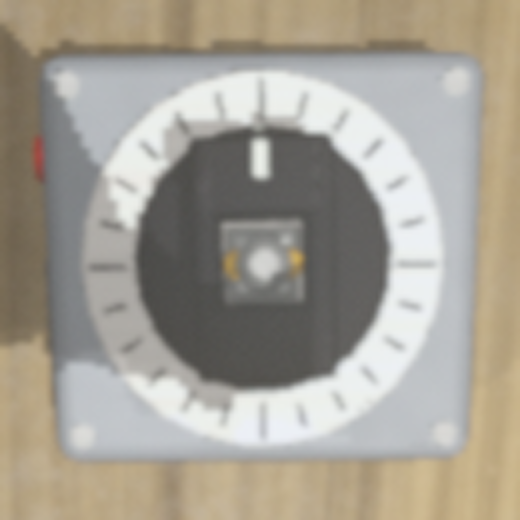

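Crop: the dial sits concentric on the plate, square on the shaft, with the stud standing centrally through it (stud tip at about (323,114)). I'll now put the camera over the cap with the same geometry.

Request:
carry_out:
  increments:
    - [[-10,-45,0],[0,0,0]]
    - [[-20,-90,0],[0,0,0]]
    - [[-30,-130,-20],[0,0,0]]
    - [[-33,-160,-50],[0,0,0]]
    - [[-33,-165,-60],[0,0,0]]
    - [[-33,-165,-60],[0,0,0]]
    - [[-33,-165,-60],[0,0,0]]

```text
time: 10.4
tool_pos: [0.4443, -0.2739, 0.1554]
tcp_rot: [-2.171, -2.269, -0.002]
force: [0.3, -0.2, 1.1]
finger_gap: 0.0601
```

Run:
```python
from h import *
import pickle
g=pickle.load(open("w6.pkl","rb")); print("stud tip",cast(g,[(323,113.75)],.092))
o=observe(); R=cv2.Rodrigues(o["tcp_rot"])[0];print(o["time"],o["tool_pos"],np.degrees(np.arctan2(R[1,0],R[0,0])),o["q"])
f=snap("w7"); im=f["frame"]; e=proj(f,[[.443,-.205,.032]])[0]; print(e)
hsv=cv2.cvtColor(im,cv2.COLOR_RGB2HSV).astype(int); yy,xx=np.mgrid[:400,:640]
m=(hsv[...,0]>5)&(hsv[...,0]<24)&(hsv[...,1]>170)&(hsv[...,2]>140)&(np.hypot(xx-e[0],yy-e[1])<60)
for c in blobs(m,50):
    for z in(.03,.032):
        P=cast(f,cv2.convexHull(c.astype(np.int32)).reshape(-1,2),z)[:,:2]; print("cap",z,len(c),c.mean(0),circ(P))
```

```text
stud tip [[ 0.47559832 -0.04058068  0.092     ]]
10.4 [ 0.44433023 -0.27385719  0.15536043] 92.53359564508989 [ 0.97390668  0.51904022 -0.75313415  1.92052241  0.45398688  0.87940661
  0.03314588]
[322.85702003 117.35799607]
cap 0.03 106 [323.5754717  118.04716981] (array([ 0.44374468, -0.20587067]), np.float64(0.01641460554122207))
cap 0.032 106 [323.5754717  118.04716981] (array([ 0.44372027, -0.20586169]), np.float64(0.016291960002113564))
```

The cap is at (0.4437, -0.2059) with radius 16.3 mm, as expected. The stud tip is at (0.4756, -0.0406). I'll move above the cap, descend and grip.

Request:
carry_out:
  increments:
    - [[0.5,40,0],[0,0,0]]
    - [[0.5,69,-20],[0,0,0]]
    - [[0.5,69,-55],[0,0,0]]
    - [[0.5,69,-90],[0,0,0]]
    - [[0.5,69,-115],[0,0,0]]
    - [[0.5,69,-130],[0,0,0]]
    - [[0.5,69,-142],[0,0,0]]
    - [[0.5,69,-142],[0,0,0]]

```text
time: 11.25
tool_pos: [0.4442, -0.2061, 0.013]
tcp_rot: [-2.173, -2.268, -0.0]
force: [0.7, -0.0, 0.2]
finger_gap: 0.0603
```

Request:
carry_out:
  increments:
    - [[0,0,0],[0,0,0]]
    - [[0,0,0],[0,0,0]]
    - [[0,0,0],[0,0,0]]
    - [[0,0,0],[0,0,0]]
    - [[0,0,0],[0,0,0]]
    - [[0,0,0],[0,0,0]]
  claw: 25
  grip_force: 60

```text
time: 11.85
tool_pos: [0.4447, -0.2073, 0.0147]
tcp_rot: [2.174, 2.265, 0.001]
force: [-1.2, 1.7, 7.6]
finger_gap: 0.0314
```

Request:
carry_out:
  increments:
    - [[0,0,20],[0,0,0]]
    - [[0,0,60],[0,0,0]]
    - [[0,0,110],[0,0,0]]
    - [[0,0,155],[0,0,0]]
    - [[5,20,155],[0,0,0]]
    - [[10,35,155],[0,0,0]]
    - [[15,50,155],[0,0,0]]
    - [[15,50,155],[0,0,0]]

```text
time: 12.65
tool_pos: [0.4597, -0.1554, 0.1695]
tcp_rot: [2.171, 2.268, 0.002]
force: [-0.9, 0.3, -0.3]
finger_gap: 0.0313
```

Run:
```python
from h import *
o=observe(); R=cv2.Rodrigues(o["tcp_rot"])[0];print(o["time"],o["tool_pos"],np.degrees(np.arctan2(R[1,0],R[0,0])),o["q"],o["force"],o["finger_gap"])
f=snap("w8"); print(proj(f,[[.4756,-.0406,.092],o["tool_pos"]]))
```

```text
12.65 [ 0.4596931  -0.155403    0.16947825] 92.50560050694833 [ 0.78861385  0.45374268 -0.78924667  1.99233941  0.42230436  0.86185125
 -0.18754679] [-0.85381962  0.30747527 -0.31401907] 0.03133518801878415
[[351.64679336  48.24334271]
 [321.49578243 252.70004071]]
```

View pics/w8.png

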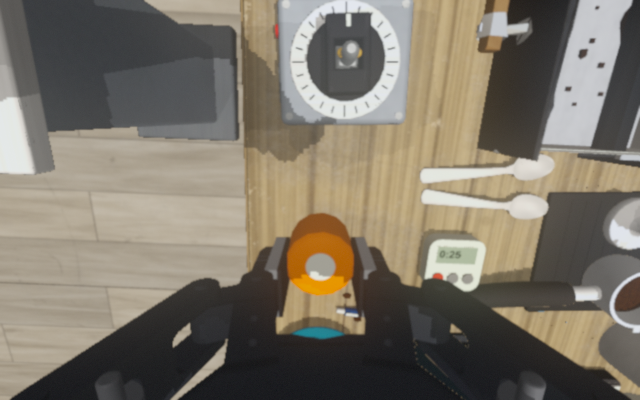

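The cap is held with the jaws along x, crown spot at about (320,265) and the rim's arc top at (320,213). The stud is at (349,52). I'll check the cap's tilt and offset from these.

Run:
```python
from h import *
import pickle
f=pickle.load(open("w8.pkl","rb")); im=f["frame"];hsv=cv2.cvtColor(im,cv2.COLOR_RGB2HSV).astype(int)
yy,xx=np.mgrid[:400,:640]; w=(xx>280)&(xx<360)&(yy>200)&(yy<300)
spot=w&(hsv[...,1]<60)&(hsv[...,2]>140)&(abs(xx-320)<20)&(yy>245)&(yy<285)
s=np.c_[xx[spot],yy[spot]]; print("spot",s.mean(0),np.ptp(s,0))
org=w&(hsv[...,0]<24)&(hsv[...,1]>150)
c=max(blobs(org,300),key=len); print("orange x",c[:,0].min(),c[:,0].max(),"y",c[:,1].min(),c[:,1].max())
T=np.array([.4597,-.1554]); rz=.1695-.0147
print("crown centre-TCP",cast(f,[s.mean(0)],rz+.032)[0,:2]-T)
a=np.array([(x,c[c[:,0]==x,1].min()) for x in range(298,344,2) if (c[:,0]==x).any()])
print(a[::4].tolist())
for z in(rz-.004,rz,rz+.004):
    P=cast(f,a,z)[:,:2]; cc,r=circ(P); cx=cc[0]; print("rim",z,cc-T,r,"R17 y",np.median(P[:,1]-np.sqrt(.017**2-(P[:,0]-cx)**2))-T[1])
b=np.array([(x,c[c[:,0]==x,1].max()) for x in range(308,334,2)])
P=cast(f,b,rz+.032)[:,:2]; print("crown far edge y+17", np.median(P[:,1]+np.sqrt(.017**2-(P[:,0]-cx)**2))-T[1])
cv2.imwrite("pics/crop8.png",cv2.resize(im[195:305,260:380,::-1],None,fx=5,fy=5,interpolation=cv2.INTER_CUBIC))
```

```text
spot [320.02417962 266.54058722] [28 25]
orange x 286 354 y 214 295
crown centre-TCP [-0.0008791   0.00126544]
[[298, 223], [306, 217], [314, 214], [322, 214], [330, 216], [338, 220]]
rim 0.15080000000000002 [-0.00091295 -0.00088743] 0.016371444457764568 R17 y -0.001617640658954117
rim 0.15480000000000002 [-0.00099171  0.00086094] 0.015964425797575274 R17 y -0.00031676058067645063
rim 0.15880000000000002 [-0.00107048  0.0026093 ] 0.015557407137416242 R17 y 0.0010043966500992152
crown far edge y+17 0.0031691177798305603
```

View pics/crop8.png

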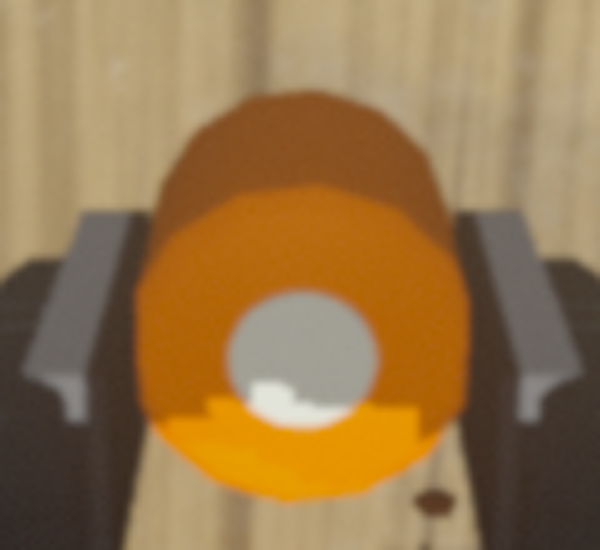

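The cap looks upright within measurement error (up to about 0.05 rad) and centred in the pads. The roughly 1 mm x offset is the same camera bias the dial showed. The remaining shift to the stud is (+17, +115) mm. Move over it, then lower in steps.

Request:
carry_out:
  increments:
    - [[6,40,0],[0,0,0]]
    - [[12,80,0],[0,0,0]]
    - [[17,115,0],[0,0,0]]
    - [[17,115,-20],[0,0,0]]
    - [[17,115,-45],[0,0,0]]
    - [[17,115,-57],[0,0,0]]
    - [[17,115,-57],[0,0,0]]
    - [[17,115,-57],[0,0,0]]
  grip_force: 80

```text
time: 13.5
tool_pos: [0.4761, -0.0427, 0.1117]
tcp_rot: [2.176, 2.266, -0.0]
force: [0.1, 0.3, 0.5]
finger_gap: 0.0305
```

Request:
carry_out:
  increments:
    - [[0,0,-3],[0,0,0]]
    - [[0,0,-6],[0,0,0]]
    - [[0,0,-9],[0,0,0]]
    - [[0,0,-12],[0,0,0]]
    - [[0,0,-14],[0,0,0]]
    - [[0,0,-14],[0,0,0]]

```text
time: 14.1
tool_pos: [0.4758, -0.0422, 0.097]
tcp_rot: [-2.175, -2.266, 0.0]
force: [-0.7, -0.6, -0.6]
finger_gap: 0.0307
```

Run:
```python
from h import *
o=observe(); print(o["time"],o["tool_pos"],o["tcp_rot"],o["force"],o["moment"],o["finger_gap"])
```

```text
14.1 [ 0.4757882  -0.04219235  0.09702072] [-2.17500789e+00 -2.26637352e+00  3.79911540e-04] [-0.66814135 -0.61734636 -0.64357445] [-0.02433716  0.0431104   0.0274498 ] 0.03072142773328303
```

The rim is about 10 mm below the stud tip and there is no contact force. Going on to the balls and through the click.

Request:
carry_out:
  increments:
    - [[0,0,-2],[0,0,0]]
    - [[0,0,-4],[0,0,0]]
    - [[0,0,-6],[0,0,0]]
    - [[0,0,-6],[0,0,0]]

```text
time: 14.5
tool_pos: [0.4761, -0.042, 0.0913]
tcp_rot: [2.175, 2.267, 0.001]
force: [-1.0, 0.7, 1.6]
finger_gap: 0.0307
```

Request:
carry_out:
  increments:
    - [[0,0,-1],[0,0,0]]
    - [[0,0,-2],[0,0,0]]
    - [[0,0,-3],[0,0,0]]
    - [[0,0,-3],[0,0,0]]

```text
time: 14.9
tool_pos: [0.4758, -0.0419, 0.0882]
tcp_rot: [-2.175, -2.267, -0.0]
force: [0.2, 1.3, -3.7]
finger_gap: 0.031
```

Request:
carry_out:
  increments:
    - [[0,0,-1],[0,0,0]]
    - [[0,0,-2],[0,0,0]]
    - [[0,0,-3],[0,0,0]]
    - [[0,0,-3],[0,0,0]]

```text
time: 15.3
tool_pos: [0.4757, -0.0424, 0.0851]
tcp_rot: [-2.176, -2.266, 0.001]
force: [-0.6, 0.7, -0.7]
finger_gap: 0.0309
```

The force went from +1.6 to -3.7 N near z = 0.088, which fits the balls drawing the cap down. I'll press on to the dial.

Request:
carry_out:
  increments:
    - [[0,0,-0.7],[0,0,0]]
    - [[0,0,-1.4],[0,0,0]]
    - [[0,0,-2],[0,0,0]]
    - [[0,0,-2],[0,0,0]]
    - [[0,0,-2],[0,0,0]]

```text
time: 15.8
tool_pos: [0.4759, -0.0424, 0.0847]
tcp_rot: [2.174, 2.265, -0.001]
force: [-7.1, -0.2, 24.1]
finger_gap: 0.0313
```

Run:
```python
from h import *
for i in range(4):
    f=grab_frame("wrist"); o=observe(); print(o["time"],o["tool_pos"],o["force"],o["moment"],o["finger_gap"])
save("w9",f["frame"]); save("crop9",cv2.resize(f["frame"][150:310,230:410],None,fx=4,fy=3.7,interpolation=cv2.INTER_CUBIC))
```

```text
15.85 [ 0.4758896  -0.04234216  0.08466665] [-7.44378887 -0.44374354 25.27232124] [4.58788173e-02 1.40063639e+00 4.59829072e-04] 0.03077594644032449
15.9 [ 0.47588539 -0.04234478  0.08468666] [-5.63400081 -0.25546922 23.70182679] [-0.03806045  1.49237486  0.02639789] 0.030547801630820437
15.95 [ 0.47590215 -0.04234158  0.08467906] [-5.99807716 -0.21877395 23.96515871] [ 0.02982181  1.46419324 -0.02250822] 0.03075767265086323
16.0 [ 0.47589632 -0.04236485  0.08467606] [-7.24489325 -0.05896332 25.09033238] [ 0.0237553   1.50625418 -0.04385816] 0.030929380030650933
```

View pics/crop9.png

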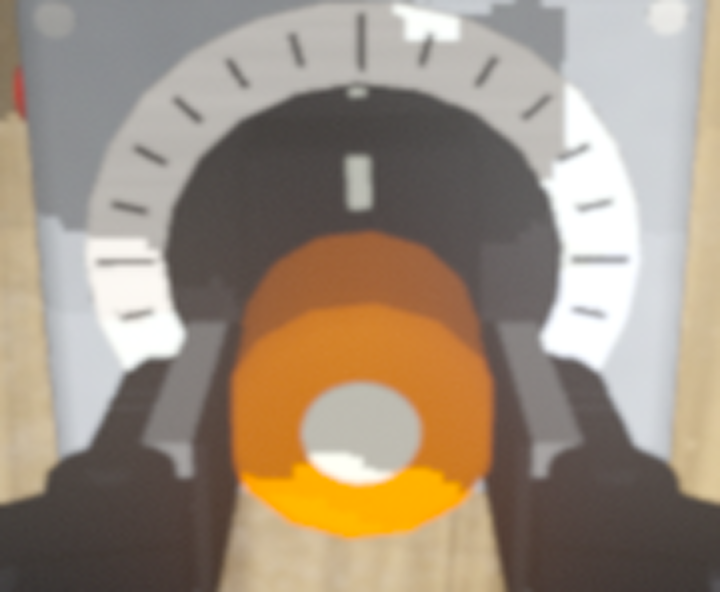

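The cap is home: TCP z is 0.0847 m, equal to the 0.0147 m grip offset plus 0.070 m. The steady push is about 24 N, and the crown spot is at (320.5,267) against (320,266.5) before, so the cap has not slipped in the fingers. The dial is still square. Handing in while holding.

Run:
```python
from h import *
o=observe(); print(o["time"],o["force"],o["finger_gap"]); print(job_done())
```

```text
16.0 [-7.24489325 -0.05896332 25.09033238] 0.030929380030650933
the job is handed in; nothing more can be done
None
```

I put the largest of the three dials on the spindle and pushed it down to the plate, then pressed the cap past the click onto it. I handed the job in at 16.0 s with the fingers still gripping and pressing. No verdict came back.

**Last checks:**
- **Dial:** when I pushed it home, the TCP stood at z = 0.0508 m (0.051 expected) with 18 N of contact. In the close view it sat concentric and square on the shaft.
- **Cap:** the click showed as a force change from +1.6 N to about −3.7 N, and contact with the dial followed. The rim works out at 0.070 m, level with the dial top. The final push was about 24–25 N, and the cap had not slipped in the fingers.

**Checks that did not fully agree:**
- **Side force:** a steady sideways force of about −7 N in x remained while pressing. I left it, since the cap looked upright.
- **Finger gap:** it read 31 mm on the 34 mm cap. I did not explain this.
- **Camera bias:** the wrist camera read about 1 mm low in x, and I allowed for that.
- **Cap tilt:** the in-hand measurement was only good to about 0.05 rad.
- **Bystanders:** I did not take a final picture of them. The planned path kept clear of them.

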